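# Turn the tea card and hold a spring clip open around its edge

### The arm

A 6-joint arm with a two-finger parallel gripper is mounted at the origin on the work surface. World frame = base frame: x ahead of the robot, y to its left, z up, the work surface at z = 0. Lengths are in m, angles in rad, forces in N, time in s.
With the tool pointing down it reaches from about 0.35 to 0.975 m from the base axis. Payload 7.1 kg.
Tool frame: the origin (TCP) lies midway between the tips of the shut fingers; the grasp point (between the pads) lies 19 mm behind it; z points along the fingers, y is the direction in which the jaws open and shut (so a half turn about z gives the same grasp; the last joint's range is limited). The gripper opens to 88 mm and grips with 3 to 60 N. Pads are 20 mm wide; open, the fingers measure 115 mm over their backs; the gripper's body (75 mm by 178 mm) begins 61 mm behind the grasp point.
Start: joints at [1.183, 0.423, 1.63, -0, 1.089, -0.019], TCP at [0.225, 0.583, 0.223] pointing down, gripper open.
Joint ranges: [-3, 3], [-0.9, 2.11], [0.09, 2.58], [-1.31, 4.45], [0.11, 2.69], [-2.54, 2.54]. Speed limits (rad/s): [2.39, 2.39, 3.01, 3.14, 3.14, 3.14].

### API

Orientations are given as a 3x3 rotation matrix whose columns are the frame's x, y, z axes.
In Python, from plant import * gives the robot as it stands.
- The arm moves only by the shell command python3 -m jog 'ROWS'. ROWS is JSON, a list that holds one entry, the list of rows, each a list of 5 numbers: the shift along the world's x, y, z in mm, then the turn about the world's z in rad, then the opening, from 0 (shut) to 1 (fully open). In form: [[[tx, ty, tz, twist, gripper], ...]]. A call has 1 to 12 rows; each row shifts and turns the commanded pose from where the row before left it; what a row does not reach is not made up. A row lasts 1/12 s, in which the tool goes at most 41.7 mm and 7.16 degrees, less where a joint would pass 70% of its speed; a pose out of reach is approached as far as the arm can. A call is refused whole if a number of a shift passes 41.7 or a number of a turn 0.125, either way. A call with a gripper value outside its range is refused whole. The fingers move at their own pace and stop on an object; the grip force is fixed at half the most. Time passes only in rows, so rows that do not move let the fingers close. It gives the time, the measured TCP pose, the force and the opening at its end, in the units of the state.
- get_state(): the state, without advancing time (a new reading comes with each control period).
- camera(name): name is "side" or "top"; returns a dict with "color" (420x560x3 uint8, red, green, blue), "z_map" (420x560 float32, m along the optical axis (not along the pixel's ray), 0 where there is no reading), "K" (3x3 intrinsics, pixels), "pose" (4x4, takes a point from camera to world coordinates). Camera axes: x right, y down, z forward; pixel columns grow to the right and rows downward; lengths in m; the calibration is good to about 2 mm. A picture is of the moment at which its call begins.
- hand_in(): hands the job in, once; it reports no verdict.
The state is a dict: "t": time; "joint_positions": joint angles; "dq": joint speeds; "tau": joint torques, N m; "ee_pos": TCP position; "tool_rot": TCP orientation; "force": force on the tool from outside, world axes, zero at the start; "torque": the same for the moment, N m; "grip_width": opening from 0.0 (shut) to 1.0 (fully open).
Only numpy, scipy, OpenCV 4.12 (cv2) and the standard library are available. Lean on these libraries where they do the work, as an engineer would, in place of code of your own. Each camera call takes 0.05 s, during which the arm holds its last target.

### The job

On the card stand, turn the white card round its post like a page, by way of the robot's side, until it meets its stop, so that its picture face looks to the guests on the far side of the table. Then pick up the steel spring clip, squeeze it well open and hold it gaping around the card's free upright edge, with the edge well inside the jaws and the clip touching neither the card nor the stand, ready for an order slip to be tucked in. Finish still holding the clip squeezed open there, and leave everything else on the table where it stands.

Things in the scene. Friction and masses are not known exactly. Their poses are not given: they have to be found in the camera images.
- stand: Fixed card stand: round dark wooden foot 100 mm across and 18 mm high, with a 10 mm steel post topped by a 16 mm ball, highest point 166 mm above the table. Origin: centre of the foot's underside; z up along the post. The card hangs on the post.
- card (a joint): Angle of the card about the post (rad), anticlockwise seen from above. 0: the card points from the post along the stand's +y; 1.57: along its -x (to the robot); stop at 2.9: nearly along its -y; turned above 2.6. Hinge friction 0.05 N m: it stays where it is left. One face has a dark tea-glass picture, at the start on the robot's side; the other is plain.
- card_edge (a point): Middle of the free upright edge of the stiff white card: 120 mm from the post axis, 95 mm above the table. The card is 5 mm thick, reaches from 10 to 120 mm from the post axis and from 45 to 145 mm above the table. This frame: y along the card away from the post, z up, x square to the card.
- card_hinge (a point): Point on the post axis 95 mm above the table, about which the card turns.
- clip: Steel spring clip on its side, 117 mm long, 30 mm high, 85 g: two mirrored levers on an upright pivot. Origin: pivot axis, underside; x to the mouth (flat jaws reach 61 mm), z up. Squeezing its two upright handle bars (12 mm thick, 50 mm behind the pivot, 24 mm to either side) opens it. Frame of the +y lever: its jaw's inner face is y = 0; opening turns it half the joint angle off the middle line.
- clip_lever (a joint): Angle between the clip's jaws (rad): 0 closed, 0.6 fully open at a stop; a spring resists with about 5 N at the handle bars closed, 10 N at 0.6. Over the bars it measures 60 mm at 0, 39 mm at 0.4, 28 mm at 0.6; the gap between the jaws 35 mm ahead of the pivot is then 0, 14, 21 mm. Gaping means above 0.33.
- jaw (a point): Point on the clip's pivot axis, 15 mm above its underside, in the frame of the -y lever: the inner face of that lever's jaw is the plane y = 0 of this frame, x points to the mouth.
- jar: Bystander: clear plastic jar with white twist cap, 72 mm across, 115 mm high. Origin: centre of its underside.
- teapot: Bystander: glass teapot, body 120 mm across, 120 mm high, spout along its +x (to 100 mm), handle along -x (to 93 mm). Origin: centre of its underside.
- spoon: Bystander: steel spoon lying flat, 150 mm long along its x. Origin: middle of its length, underside.
- bowl: Bystander: white ceramic bowl, 90 mm across, 45 mm high. Origin: centre of its underside.
- glass: Bystander: empty glass tumbler, 66 mm across, 90 mm high. Origin: centre of its underside.
- tin: Bystander: tea tin, 72 mm across, 120 mm high. Origin: centre of its underside.
Things that resemble listed ones, but are neither listed nor needed, are in the scene too. What is shaped like the clip but pink or yellow is not meant. Leave any green look-alike of the stand alone.

How it is judged:
By the outcome, as a careful person would: the job done as asked, in the order asked, and still so for the second after the job is handed in, while the arm keeps its last pose, push and grip.
It also fails if it takes over 48 s, if anything falls off the work surface, if the arm or the gripper's body presses on something with over 40 N, if the wrist force passes 120 N, or if a joint passes its speed limit or range.

## Working session

There is one attempt and no reset: what is moved stays moved. The work goes in short steps, Python scripts to look and compute and a shell command to move; the robot and the scene stay as the last step left them, time stands still between calls to the robot, and variables do not carry over. Pictures are saved under pics/ and viewed, and the job is handed in when it is done.

```bash
ls; mkdir -p pics; cat > h.py <<'E'
from plant import *
import numpy as np, cv2
def snap(n,tag):
    c=camera(n); np.savez(f'pics/{tag}.npz',**c); cv2.imwrite(f'pics/{tag}.png',c['color'][:,:,::-1]); return c
def load(tag): return dict(np.load(f'pics/{tag}.npz'))
def ray(c,u,v,z):
    d=np.linalg.inv(c['K'])@[u,v,1.]; d=c['pose'][:3,:3]@d; o=c['pose'][:3,3]
    return o+d*(z-o[2])/d[2]
def pts(c):
    h,w=c['z_map'].shape; u,v=np.meshgrid(np.arange(w),np.arange(h)); z=c['z_map']
    p=np.stack([u,v,np.ones_like(u)],-1)@np.linalg.inv(c['K']).T*z[...,None]
    return p@c['pose'][:3,:3].T+c['pose'][:3,3]
def proj(c,p):
    q=np.linalg.inv(c['pose'])@np.append(p,1); q=c['K']@q[:3]; return q[:2]/q[2]
E
python3 - <<'E'
from h import *
for n in('side','top'):
    c=snap(n,n+'0'); print(n,c['K'].round(1).tolist(),c['pose'].round(3).tolist())
s=get_state();print(s['t'],s['ee_pos'],s['tool_rot'],s['grip_width'],s['force'])
E
```

```text
pics
side [[540.7, 0.0, 280.6], [0.0, 540.7, 205.1], [0.0, 0.0, 1.0]] [[0.898, -0.232, 0.374, 0.058], [-0.44, -0.489, 0.753, -0.928], [0.009, -0.841, -0.541, 0.756], [0.0, 0.0, 0.0, 1.0]]
top [[440.6, 0.0, 277.8], [0.0, 440.6, 205.3], [0.0, 0.0, 1.0]] [[0.013, -0.997, 0.072, 0.43], [-1.0, -0.013, 0.0, 0.022], [0.001, -0.072, -0.997, 1.133], [0.0, 0.0, 0.0, 1.0]]
0.1 [0.22510054 0.5825164  0.22200026] [[-9.32753478e-01  3.60514485e-01 -5.05801056e-04]
 [ 3.60514839e-01  9.32752632e-01 -1.25601364e-03]
 [ 1.89761562e-05 -1.35389988e-03 -9.99999083e-01]] 0.9981594282106464 [ 1.09350779 -0.60451684 -0.23168322]
```

View pics/side0.png

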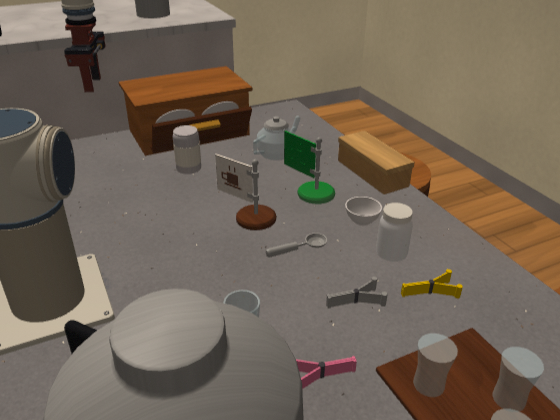

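View pics/top0.png

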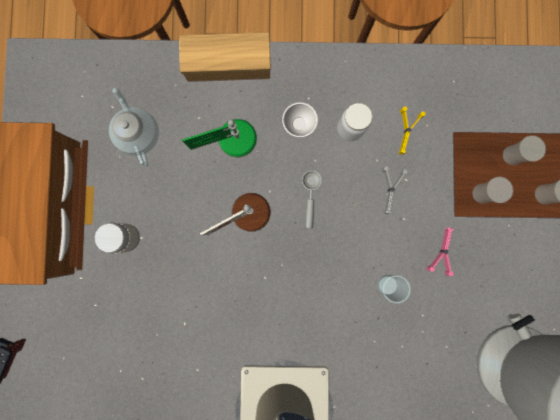

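```bash
python3 - <<'E'
from h import *
c=load('top0')
im=c['color'][:,:,::-1]
a=cv2.resize(im[150:250,180:310],None,fx=6,fy=6,interpolation=cv2.INTER_CUBIC)
cv2.imwrite('pics/z1.png',a[:600,:780])
b=cv2.resize(im[155:225,365:425],None,fx=8,fy=8,interpolation=cv2.INTER_CUBIC)
cv2.imwrite('pics/z2.png',b)
s=load('side0')['color'][:,:,::-1]
cv2.imwrite('pics/z3.png',cv2.resize(s[150:320,205:405],None,fx=3.5,fy=3.5,interpolation=cv2.INTER_CUBIC))
P=pts(c)
for n,(u,v) in dict(foot=(262,212),ball=(247,208),cardend=(205,233),clip=(390,190),table=(330,300)).items(): print(n,P[v,u].round(4))
E
```

```text
foot [0.4932 0.0628 0.0134]
ball [0.4931 0.0906 0.1638]
cardend [0.4371 0.1869 0.1325]
clip [ 0.552  -0.2593  0.0291]
table [ 0.2721 -0.1132 -0.0021]
```

View pics/z1.png

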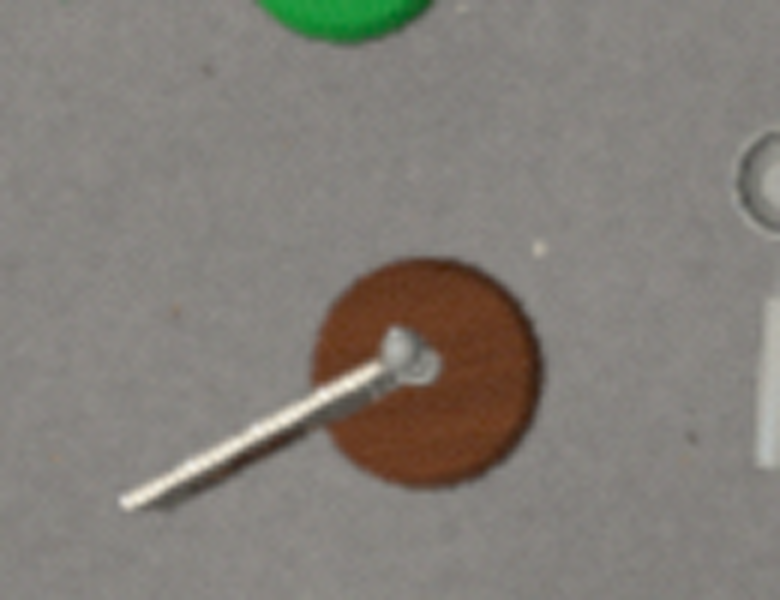

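View pics/z2.png

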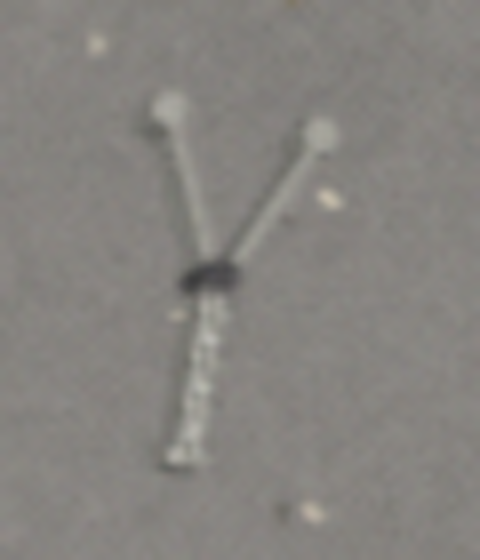

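View pics/z3.png

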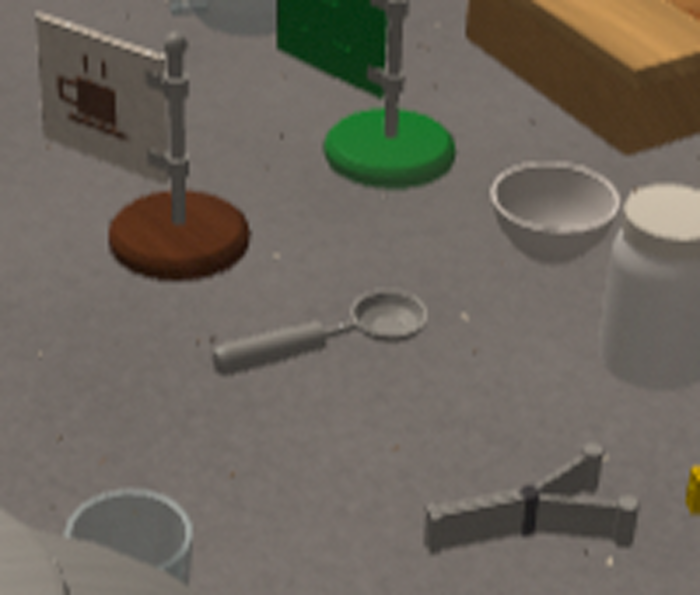

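```bash
python3 - <<'E'
from h import *
c=load('top0'); P=pts(c)
for n,(u,v) in dict(piv=(391.5,189.4),barL=(386.2,168.5),barR=(405.2,171.7),tip=(388,211.5)).items(): print(n,ray(c,u,v,.03).round(4))
hsv=cv2.cvtColor(c['color'],cv2.COLOR_RGB2HSV)
m=np.zeros(hsv.shape[:2],np.uint8); m[185:235,225:280]=((hsv[...,1]>100)&(hsv[...,0]<20))[185:235,225:280]
cs,_=cv2.findContours(m,0,1); k=max(cs,key=cv2.contourArea); (x,y),r=cv2.minEnclosingCircle(k); print('foot',x,y,r,ray(c,x,y,.014),m.sum())
print('ball',ray(c,180+402/6,150+348/6,.160), 'cardtop out',ray(c,180+125/6,150+500/6,.145),'in',ray(c,180+380/6,150+368/6,.145))
# cloud of card
sel=(P[...,2]>.06)&(P[...,2]<.15)&(abs(P[...,0]-.46)<.08)&(P[...,1]>.08)&(P[...,1]<.24)
q=P[sel]; print(len(q),q.min(0),q.max(0)); 
s=load('side0');Q=pts(s)
sel=(Q[...,2]>.05)&(Q[...,2]<.17)&(abs(Q[...,0]-.46)<.1)&(Q[...,1]>.0)&(Q[...,1]<.24)
q=Q[sel];print(len(q),q.min(0),q.max(0)); d=q[q[:,1]>.11][:,:2]; ctr=d.mean(0);w,V=np.linalg.eigh(np.cov((d-ctr).T));print(ctr,V[:,1],w)
pp=q[q[:,1]<.1]; print('post',np.median(pp,0))
for n,(u,v) in dict(jar=(357,115),glass=(388,285),bowl=(300,118)).items(): print(n,P[v,u].round(3))
E
```

```text
piv [ 0.5535 -0.2629  0.03  ]
barL [ 0.6064 -0.2498  0.03  ]
barR [ 0.5989 -0.2977  0.03  ]
tip [ 0.4977 -0.2538  0.03  ]
foot 250.60873413085938 211.6284942626953 18.889123916625977 [0.49372346 0.091757   0.014     ] 949
ball [0.4933822  0.09084711 0.16      ] cardtop out [0.43618301 0.19418493 0.145     ] in [0.4867441  0.10000032 0.145     ]
277 [0.4346873  0.08455235 0.06030361] [0.49940903 0.19669477 0.14825618]
1477 [0.43407452 0.08062932 0.05001953] [0.50299054 0.20035468 0.16644034]
[0.4592481  0.15140154] [-0.48995798  0.87174605] [3.47223001e-06 7.80647788e-04]
post [0.49273371 0.0879246  0.10904676]
jar [ 0.72  -0.161  0.112]
glass [ 0.312 -0.26   0.001]
bowl [ 0.74  -0.032  0.005]
```

```bash
python3 -m jog '[[[14,-20.5,0,-0.12,0],[14,-20.5,0,-0.12,0],[14,-20.5,0,-0.12,0],[14,-20.5,0,-0.12,0],[14,-20.5,0,-0.12,0],[14,-20.5,0,-0.12,0],[14,-20.5,0,-0.12,0],[14,-20.5,0,-0.12,0],[14,-20.5,0,-0.12,0],[14,-20.5,0,-0.12,0],[14,-20.5,0,-0.12,0],[14,-20.5,0,-0.12,0]]]'; python3 -m jog '[[[14,-20.5,0,-0.12,0],[14,-20.5,0,-0.12,0],[14,-20.5,0,-0.12,0],[14,-20.5,0,-0.12,0],[14,-20.5,0,-0.12,0],[14,-20.5,0,-0.12,0],[12,-21,0,-0.1,0],[0,0,-30,0,0],[0,0,-40,0,0],[0,0,-35,0,0],[0,0,-12,0,0],[0,0,0,0,0]]]'
python3 - <<'E'
from h import *
snap('side','side1');snap('top','top1');s=get_state();print(s['ee_pos'],s['tool_rot'],s['joint_positions'])
E
```

```text
t: 1.1
ee_pos: [0.3936, 0.3357, 0.2224]
tool_rot: [[0.241, 0.97, -0.0], [0.97, -0.241, -0.0], [-0.0, -0.0, -1.0]]
force: [0.1, -0.3, -0.5]
grip_width: 0.127
t: 2.1
ee_pos: [0.4866, 0.1918, 0.1022]
tool_rot: [[0.871, 0.49, -0.007], [0.49, -0.872, -0.002], [-0.007, -0.001, -1.0]]
force: [0.8, -0.5, -0.0]
grip_width: 0.008
[0.48921181 0.19295009 0.1055254 ] [[ 8.71383271e-01  4.90601938e-01 -9.66408522e-04]
 [ 4.90601850e-01 -8.71383789e-01 -3.42510104e-04]
 [-1.01014884e-03 -1.75664234e-04 -9.99999474e-01]] [3.53040395e-01 4.52781588e-01 1.92423759e+00 1.84018038e-05
 7.65598702e-01 1.41104295e+00]
```

View pics/side1.png

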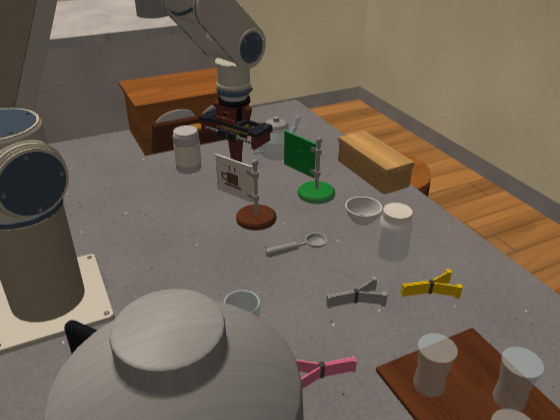

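View pics/top1.png

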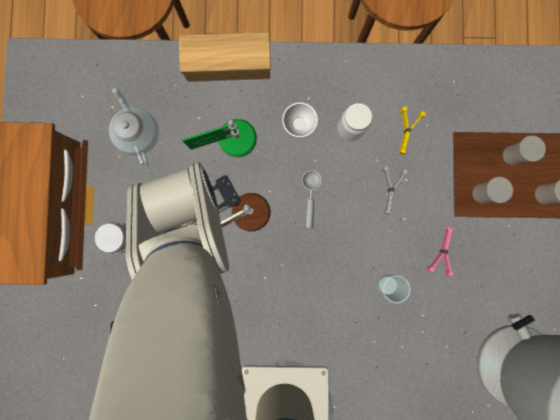

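The fingers (side px 236,150) are behind the card, on its plain side. Next I'll work out the arc for the push.

```bash
cat > arc.py <<'E'
from h import *
H=np.array([.4935,.0912]); R=.09; off=.0125; f0=2.083
def p(a):
    f=f0+a; return H+R*np.array([np.cos(f),np.sin(f)])-off*np.array([-np.sin(f),np.cos(f)])
cur=np.array([.4892,.193]); a=0
print('contact',((p(0)-cur)*1e3).round(1))
for i in range(24):
    print(round(.1*(i+1),2),((p(.1*(i+1))-p(.1*i))*1e3).round(1))
E
python3 arc.py
```

```text
contact [-28.9 -17.2]
0.1 [-8.3 -3.7]
0.2 [-7.9 -4.5]
0.3 [-7.4 -5.3]
0.4 [-6.8 -6. ]
0.5 [-6.2 -6.7]
0.6 [-5.5 -7.2]
0.7 [-4.7 -7.8]
0.8 [-3.9 -8.2]
0.9 [-3.1 -8.5]
1.0 [-2.2 -8.8]
1.1 [-1.3 -9. ]
1.2 [-0.4 -9.1]
1.3 [ 0.5 -9.1]
1.4 [ 1.4 -9. ]
1.5 [ 2.3 -8.8]
1.6 [ 3.1 -8.5]
1.7 [ 4.  -8.2]
1.8 [ 4.8 -7.7]
1.9 [ 5.5 -7.2]
2.0 [ 6.2 -6.6]
2.1 [ 6.8 -6. ]
2.2 [ 7.4 -5.3]
2.3 [ 7.9 -4.5]
2.4 [ 8.3 -3.7]
```

```bash
python3 -m jog '[[[-15,-8.5,0,0,0],[-14,-8.5,0,0,0],[-8.5,-4,0,0.1,0],[-8,-4.5,0,0.1,0],[-7.5,-5.5,0,0.1,0],[-7,-6,0,0.1,0],[-6,-6.5,0,0.1,0],[-5.5,-7,0,0.1,0],[-4.5,-8,0,0.1,0],[-4,-8,0,0.1,0],[-3,-8.5,0,0.1,0],[-2,-9,0,0.1,0]]]'; python3 -m jog '[[[-1.5,-9,0,0.1,0],[-0.5,-9,0,0.1,0],[0.5,-9,0,0.1,0],[1.5,-9,0,0.1,0],[2.5,-9,0,0.1,0],[3,-8.5,0,0.1,0],[4,-8,0,0.1,0],[5,-8,0,0.1,0],[0,0,0,0,0]]]'
python3 - <<'E'
from h import *
snap('side','side2');s=get_state();print(s['ee_pos'],s['force'],s['joint_positions'])
E
```

```text
t: 3.2
ee_pos: [0.4055, 0.1092, 0.1075]
tool_rot: [[0.053, 0.999, 0.004], [0.999, -0.053, 0.001], [0.001, 0.004, -1.0]]
force: [-0.7, 0.9, 0.8]
grip_width: 0.005
t: 3.95
ee_pos: [0.4211, 0.0389, 0.1074]
tool_rot: [[-0.678, 0.735, 0.005], [0.735, 0.678, 0.0], [-0.003, 0.003, -1.0]]
force: [-0.2, 0.1, 0.3]
grip_width: 0.008
[0.42045262 0.03926178 0.10715363] [-0.75154453  0.6228331   1.08371086] [ 6.49320415e-02  3.28071476e-01  2.14548110e+00 -1.37456984e-05
  6.64348797e-01 -6.74062563e-01]
```

View pics/side2.png

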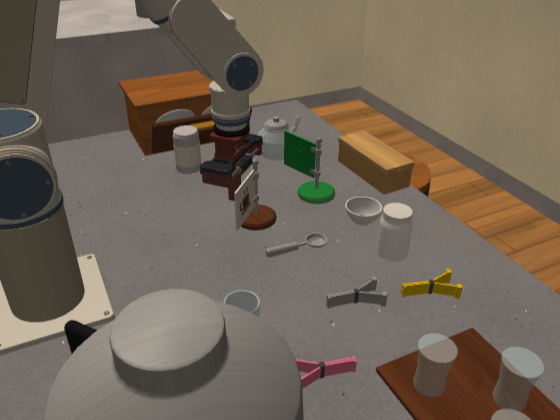

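The card (px 246,195) is turning ahead of the fingers, with its picture coming round. I'll continue, slowing down near the stop.

```bash
python3 -m jog '[[[5.5,-7,0,0.1,0],[6,-6.5,0,0.1,0],[7,-6,0,0.1,0],[3.5,-3,0,0.05,0],[0,0,0,0,0]]]'; python3 -m jog '[[[4,-2.5,0,0.05,0],[0,0,0,0,0]]]';  python3 -m jog '[[[4,-2.5,0,0.05,0],[0,0,0,0,0]]]'; python3 -m jog '[[[4,-2,0,0.05,0],[0,0,0,0,0]]]'
```

```text
t: 4.42
ee_pos: [0.4419, 0.0171, 0.1066]
tool_rot: [[-0.887, 0.462, 0.002], [0.462, 0.887, 0.0], [-0.002, 0.001, -1.0]]
force: [0.1, 0.3, 0.3]
grip_width: 0.005
t: 4.58
ee_pos: [0.4453, 0.0148, 0.1063]
tool_rot: [[-0.909, 0.418, 0.001], [0.418, 0.909, -0.0], [-0.001, 0.001, -1.0]]
force: [-0.2, -0.8, 0.2]
grip_width: 0.005
t: 4.75
ee_pos: [0.4492, 0.0123, 0.1061]
tool_rot: [[-0.928, 0.372, 0.001], [0.372, 0.928, 0.0], [-0.001, 0.0, -1.0]]
force: [0.6, -0.6, 0.1]
grip_width: 0.005
t: 4.92
ee_pos: [0.453, 0.0102, 0.106]
tool_rot: [[-0.946, 0.325, 0.001], [0.325, 0.946, -0.0], [-0.001, 0.0, -1.0]]
force: [0.9, 1.3, 0.4]
grip_width: 0.009
```

```bash
for i in 1; do python3 -m jog '[[[4,-2,0,0.05,0],[0,0,0,0,0]]]' | grep -E 'pos|force'; python3 -m jog '[[[2,-1,0,0.02,0],[0,0,0,0,0]]]'| grep -E 'pos|force'; python3 -m jog '[[[2,-1,0,0.02,0],[0,0,0,0,0]]]'| grep -E 'pos|force'; python3 -m jog '[[[2,-1,0,0.02,0],[0,0,0,0,0]]]'| grep -E 'pos|force'; done
python3 - <<'E'
from h import *
snap('side','side3')
E
```

```text
ee_pos: [0.457, 0.0081, 0.1059]
force: [0.3, -0.0, 0.2]
ee_pos: [0.4588, 0.0071, 0.1057]
force: [0.2, -0.9, -0.5]
ee_pos: [0.461, 0.0059, 0.1057]
force: [-0.3, 0.3, -0.9]
ee_pos: [0.4631, 0.0049, 0.1057]
force: [-0.3, -0.7, -0.3]
```

View pics/side3.png

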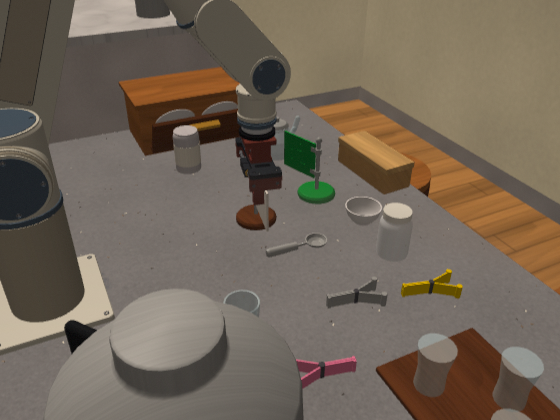

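The card is almost edge-on to the side camera (px 266,210), and there's no stop force yet. I'll keep going in small steps.

```bash
for i in 1; do python3 -m jog '[[[2,-0.5,0,0.02,0],[0,0,0,0,0]]]' | grep -E 'pos|force'; python3 -m jog '[[[2,-0.5,0,0.02,0],[0,0,0,0,0]]]'| grep -E 'pos|force'; python3 -m jog '[[[2,-0.5,0,0.02,0],[0,0,0,0,0]]]'| grep -E 'pos|force'; python3 -m jog '[[[2,-0.5,0,0.02,0],[0,0,0,0,0]]]'| grep -E 'pos|force'; done
python3 - <<'E'
from h import *
snap('side','side4')
c=load('side4');Q=pts(c);hsv=cv2.cvtColor(c['color'],cv2.COLOR_RGB2HSV)
cv2.imwrite('pics/z4.png',cv2.resize(c['color'][130:240,210:330,::-1],None,fx=5,fy=5,interpolation=cv2.INTER_CUBIC))
E
```

```text
ee_pos: [0.4651, 0.0044, 0.1057]
force: [0.3, 0.1, 0.8]
ee_pos: [0.4671, 0.0039, 0.1057]
force: [0.2, -0.1, 0.0]
ee_pos: [0.4691, 0.0034, 0.1057]
force: [-0.7, -0.4, -0.7]
ee_pos: [0.4712, 0.0029, 0.1057]
force: [-0.9, -0.4, 0.1]
```

View pics/z4.png

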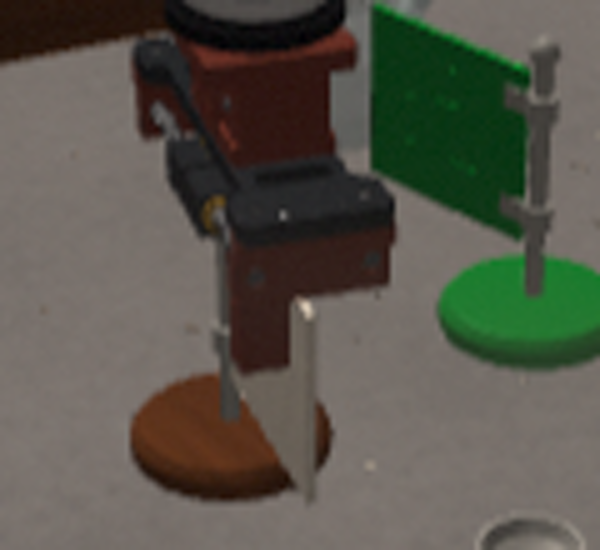

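```bash
for i in 1; do python3 -m jog '[[[2,-0.3,0,0.02,0],[0,0,0,0,0]]]' | grep -E 'pos|force'; python3 -m jog '[[[2,-0.3,0,0.02,0],[0,0,0,0,0]]]'| grep -E 'pos|force'; python3 -m jog '[[[2,-0.3,0,0.02,0],[0,0,0,0,0]]]'| grep -E 'pos|force'; python3 -m jog '[[[2,-0.3,0,0.02,0],[0,0,0,0,0]]]'| grep -E 'pos|force'; done
```

```text
ee_pos: [0.4731, 0.0026, 0.1057]
force: [-0.7, -0.1, -0.4]
ee_pos: [0.4751, 0.0023, 0.1057]
force: [0.4, 0.1, -0.1]
ee_pos: [0.4772, 0.002, 0.1057]
force: [0.6, -0.0, -0.5]
ee_pos: [0.4792, 0.0017, 0.1057]
force: [-0.3, 0.3, -0.6]
```

```bash
for i in 1; do python3 -m jog '[[[2,-0.2,0,0.02,0],[0,0,0,0,0]]]' | grep -E 'pos|force'; python3 -m jog '[[[2,-0.2,0,0.02,0],[0,0,0,0,0]]]'| grep -E 'pos|force';  done
python3 - <<'E'
from h import *
c=snap('side','side5')
cv2.imwrite('pics/z5.png',cv2.resize(c['color'][130:240,210:330,::-1],None,fx=5,fy=5,interpolation=cv2.INTER_CUBIC))
E
```

```text
ee_pos: [0.4802, 0.0015, 0.1055]
force: [-2.5, -0.5, 1.3]
ee_pos: [0.4804, 0.0013, 0.1053]
force: [-8.4, -0.7, 6.4]
```

View pics/z5.png

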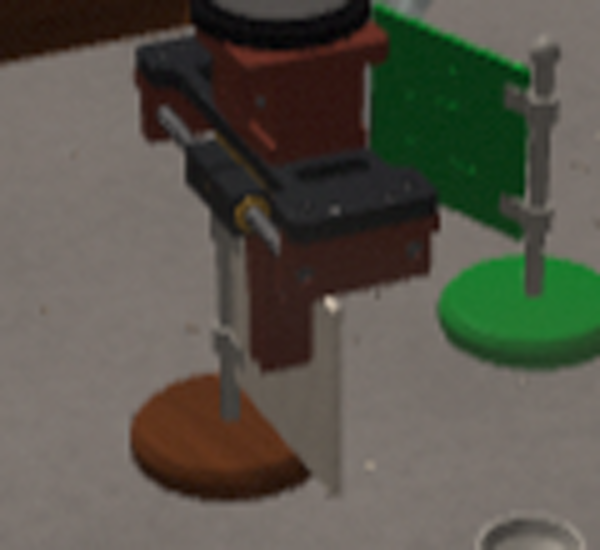

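It met the stop: force rose to 8 N, fingers stalled at x≈0.480, and the card heading is about −90.5°. I'll back off and rise.

```bash
python3 -m jog '[[[-10,0,0,0,0],[-20,0,0,0,0],[-10,0,20,0,0.2],[0,0,40,0,0.5],[0,-10,40,0,1],[0,-30,20,0,1],[10,-40,0,0,1],[10,-40,0,0,1],[10,-40,0,0,1],[10,-40,0,0,1],[10,-40,0,0,1],[0,0,0,0,1]]]'
python3 - <<'E'
from h import *
s=get_state();print(s['ee_pos'],s['tool_rot'].round(3).tolist(),s['joint_positions'],s['force'])
c=snap('top','top6');snap('side','side6')
cv2.imwrite('pics/z6.png',cv2.resize(c['color'][150:290,230:360,::-1],None,fx=4,fy=4,interpolation=cv2.INTER_CUBIC))
E
```

```text
t: 8.4
ee_pos: [0.4949, -0.245, 0.2262]
tool_rot: [[-1.0, 0.022, 0.004], [0.022, 1.0, -0.004], [-0.004, -0.004, -1.0]]
force: [-0.8, -0.2, -0.4]
grip_width: 0.723
[ 0.49489886 -0.24495965  0.22623655] [[-1.0, 0.022, 0.004], [0.022, 1.0, -0.004], [-0.004, -0.004, -1.0]] [-4.80430316e-01  3.10128004e-01  1.79267577e+00 -1.52784146e-03
  1.03340008e+00 -2.02813892e+00] [-0.78462021 -0.18553034 -0.366718  ]
```

View pics/top6.png

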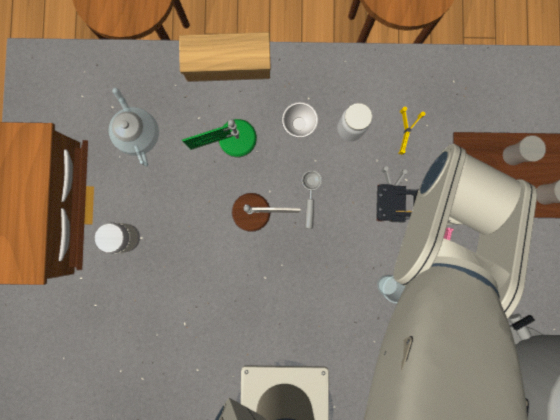

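View pics/side6.png

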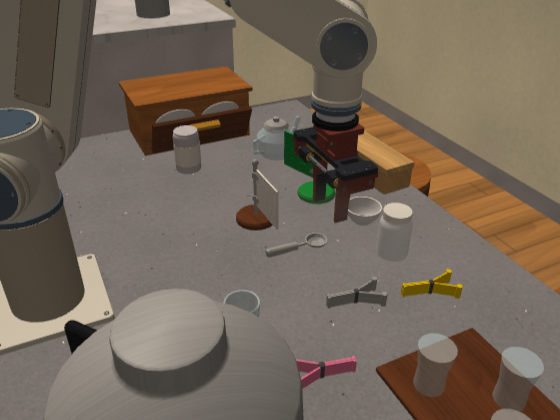

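The card now points along −y (top px 247,209 to 300,210), with its plain side toward the robot, so the picture faces the guests. Next is the steel clip (top px 391,189), not the yellow one (410,130) or the pink one (442,252).

```bash
python3 -m jog '[[[30,-8,0,-0.08,1],[35,-10,0,-0.08,1],[35,-10,0,0,1],[10,-1,-20,0,1],[0,0,-40,0,1],[0,0,-40,0,1],[0,0,-40,0,1],[0,0,-30,0,1],[0,0,0,0,1],[0,0,0,0,1]]]'
python3 - <<'E'
from h import *
s=get_state();print(s['ee_pos'],s['tool_rot'].round(3).tolist(),s['force'],s['grip_width'])
c=snap('side','side7');
cv2.imwrite('pics/z7.png',cv2.resize(c['color'][160:330,290:490,::-1],None,fx=3.5,fy=3.5,interpolation=cv2.INTER_CUBIC))
E
```

```text
t: 9.33
ee_pos: [0.6016, -0.2657, 0.0546]
tool_rot: [[-0.984, 0.176, -0.003], [0.176, 0.984, 0.002], [0.004, 0.001, -1.0]]
force: [0.5, 0.3, -0.4]
grip_width: 1.003
[ 0.60162228 -0.2657342   0.0545638 ] [[-0.984, 0.176, -0.003], [0.176, 0.984, 0.002], [0.004, 0.001, -1.0]] [ 0.52247472  0.34904039 -0.43719749] 1.0027641462071513
```

View pics/z7.png

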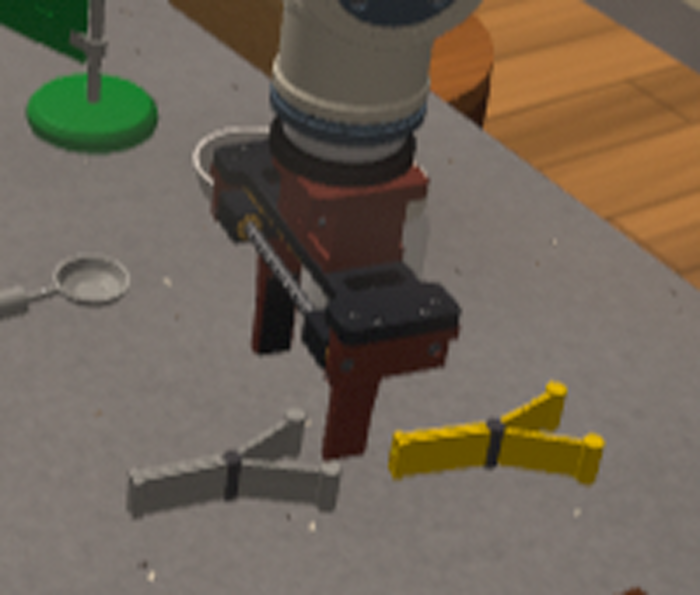

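```bash
python3 - <<'E'
from h import *
c=load('side0')
for u,v in ((205+592/3.5,150+452/3.5),(205+627/3.5,150+502/3.5),(205+530/3.5,150+492/3.5),(205+432/3.5,150+508/3.5)): print(ray(c,u,v,.03).round(4))
E
python3 -m jog '[[[3.5,-8.5,0,0,1],[0,0,0,0,1],[0,0,0,0,1]]]'
```

```text
[ 0.6093 -0.2523  0.03  ]
[ 0.6025 -0.2968  0.03  ]
[ 0.5575 -0.266   0.03  ]
[ 0.5003 -0.2534  0.03  ]
t: 9.63
ee_pos: [0.6079, -0.2773, 0.0582]
tool_rot: [[-0.984, 0.178, 0.004], [0.178, 0.984, -0.002], [-0.004, -0.001, -1.0]]
force: [-0.1, -0.3, 0.4]
grip_width: 0.999
```

```bash
python3 -m jog '[[[-2,2.5,-15,0,1],[0,0,-17,0,1],[0,0,-12,0,1],[0,0,-7,0,1],[0,0,0,0,1],[0,0,0,0,1]]]'
python3 - <<'E'
from h import *
s=get_state();print(s['ee_pos'],s['force'],s['grip_width'])
c=snap('side','side8');
cv2.imwrite('pics/z8.png',cv2.resize(c['color'][200:330,310:460,::-1],None,fx=4.5,fy=4.5,interpolation=cv2.INTER_CUBIC))
E
```

```text
t: 10.13
ee_pos: [0.6044, -0.2737, 0.0048]
tool_rot: [[-0.984, 0.178, -0.0], [0.178, 0.984, 0.0], [0.0, 0.0, -1.0]]
force: [0.1, -0.0, -0.0]
grip_width: 1.003
[ 0.60437902 -0.27373662  0.004789  ] [ 0.10511611 -0.02791027 -0.04063295] 1.0027171420649095
```

View pics/z8.png

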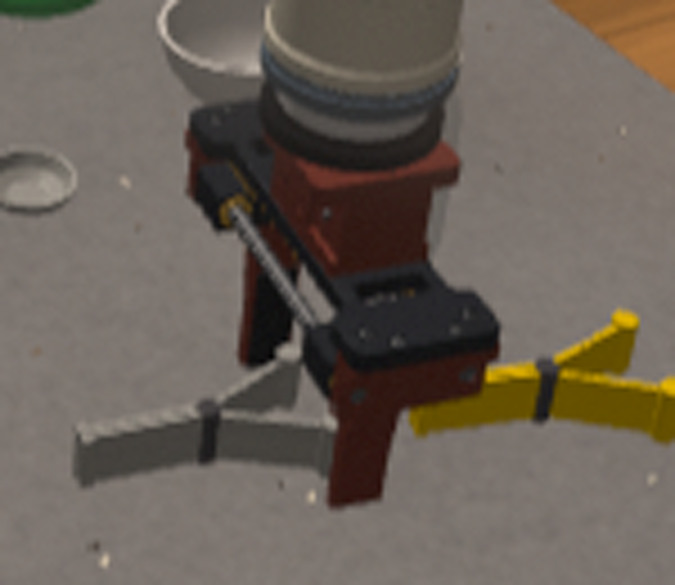

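The fingers straddle both handle bars (crop px 289,355 and 325,430). I'll squeeze now.

```bash
python3 -m jog '[[[0,0,0,0,0.7],[0,0,0,0,0.6],[0,0,0,0,0.5],[0,0,0,0,0.4],[0,0,0,0,0.2],[0,0,0,0,0],[0,0,0,0,0],[0,0,0,0,0],[0,0,0,0,0]]]'
python3 - <<'E'
from h import *
s=get_state();print(s['ee_pos'],s['force'],s['grip_width'],s['grip_width']*88)
c=snap('side','side9');
cv2.imwrite('pics/z9.png',cv2.resize(c['color'][200:330,310:460,::-1],None,fx=4.5,fy=4.5,interpolation=cv2.INTER_CUBIC))
E
```

```text
t: 10.93
ee_pos: [0.6046, -0.2737, 0.005]
tool_rot: [[-0.984, 0.178, 0.001], [0.178, 0.984, -0.0], [-0.001, -0.0, -1.0]]
force: [0.6, 0.3, 3.2]
grip_width: 0.36
[ 0.60463347 -0.27374744  0.00498375] [0.56844427 0.26665057 3.17098632] 0.3598431364431806 31.666196006999893
```

View pics/z9.png

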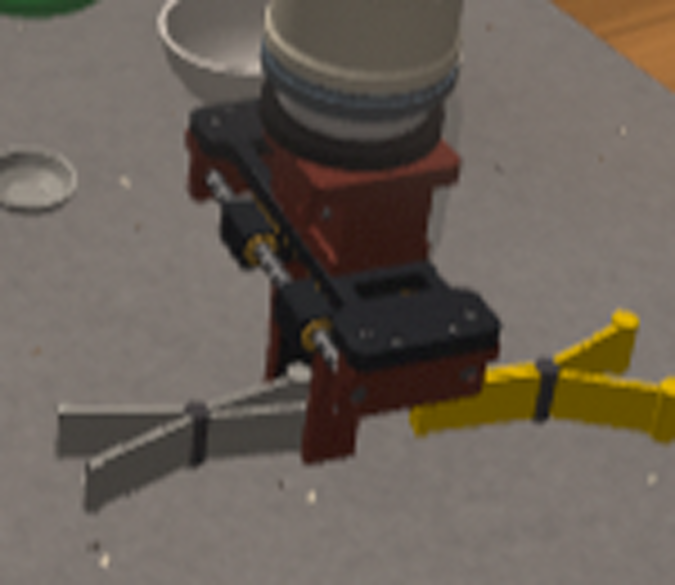

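The jaws gape (crop px 75,430) and both bars are held at 31.7 mm. I'll lift and check before turning.

```bash
python3 -m jog '[[[0,0,5,0,0],[0,0,15,0,0],[0,0,25,0,0],[0,0,25,0,0],[0,0,15,0,0],[0,0,0,0,0],[0,0,0,0,0]]]'
python3 - <<'E'
from h import *
s=get_state();print(s['ee_pos'],s['force'],s['grip_width']*88)
c=snap('side','side10');
cv2.imwrite('pics/z10.png',cv2.resize(c['color'][150:310,270:460,::-1],None,fx=3.6,fy=3.6,interpolation=cv2.INTER_CUBIC))
E
```

```text
t: 11.57
ee_pos: [0.6047, -0.2739, 0.0907]
tool_rot: [[-0.984, 0.178, 0.002], [0.178, 0.984, -0.001], [-0.002, -0.001, -1.0]]
force: [-0.8, 0.8, -1.3]
grip_width: 0.31
[ 0.60465747 -0.27385021  0.09072962] [-0.81739441  0.79275555 -1.31942987] 27.249633349436742
```

View pics/z10.png

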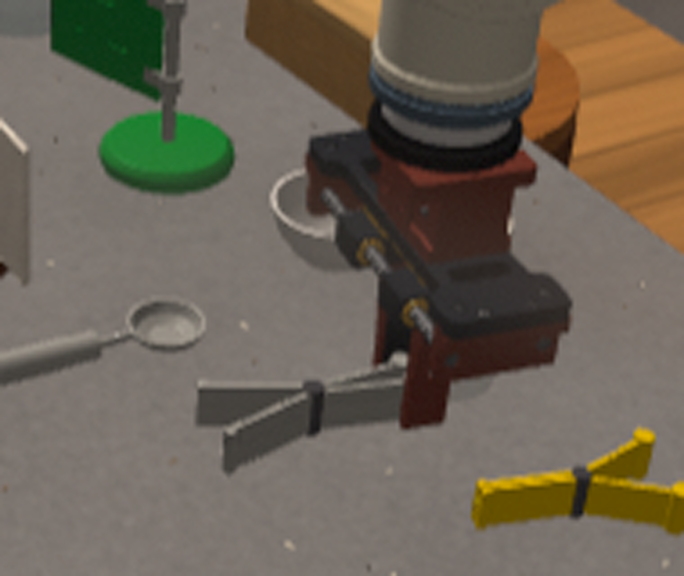

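The clip is lifted level, at its full-open stop (27–28 mm over the bars). Now I'll rotate it to the stand-off.

```bash
python3 -m jog '[[[-9,5,0,-0.1,0],[-9.5,5.5,0,-0.12,0],[-9.5,5.5,0,-0.12,0],[-9.5,5.5,0,-0.12,0],[-9.5,5.5,0,-0.12,0],[-9.5,5.5,0,-0.12,0],[-9.5,5.5,0,-0.12,0],[-9.5,5.5,0,-0.12,0],[-9.5,5.5,0,-0.12,0],[-9.5,5.5,0,-0.12,0],[-9.5,5.5,0,-0.12,0],[-8.5,4,0,-0.1,0]]]';python3 -m jog '[[[0,0,0,0,0],[0,0,0,0,0],[0,0,0,0,0]]]'
python3 - <<'E'
from h import *
s=get_state();print(s['ee_pos'],s['force'],s['grip_width']*88)
c=snap('side','side11');t=snap('top','top11')
cv2.imwrite('pics/z11.png',cv2.resize(c['color'][130:300,220:420,::-1],None,fx=3.5,fy=3.5,interpolation=cv2.INTER_CUBIC))
cv2.imwrite('pics/z11t.png',cv2.resize(t['color'][160:260,230:400,::-1],None,fx=4.5,fy=4.5,interpolation=cv2.INTER_CUBIC))
E
```

```text
t: 12.62
ee_pos: [0.4899, -0.2086, 0.088]
tool_rot: [[0.014, 1.0, -0.003], [1.0, -0.014, 0.001], [0.001, -0.003, -1.0]]
force: [-1.1, -0.1, -0.8]
grip_width: 0.306
t: 12.87
ee_pos: [0.492, -0.2098, 0.0891]
tool_rot: [[0.005, 1.0, -0.001], [1.0, -0.005, 0.0], [0.0, -0.001, -1.0]]
force: [0.7, 0.3, -1.0]
grip_width: 0.308
[ 0.49195077 -0.20975796  0.08908004] [ 0.72394437  0.32146302 -1.03338036] 27.135510693093245
```

View pics/z11.png

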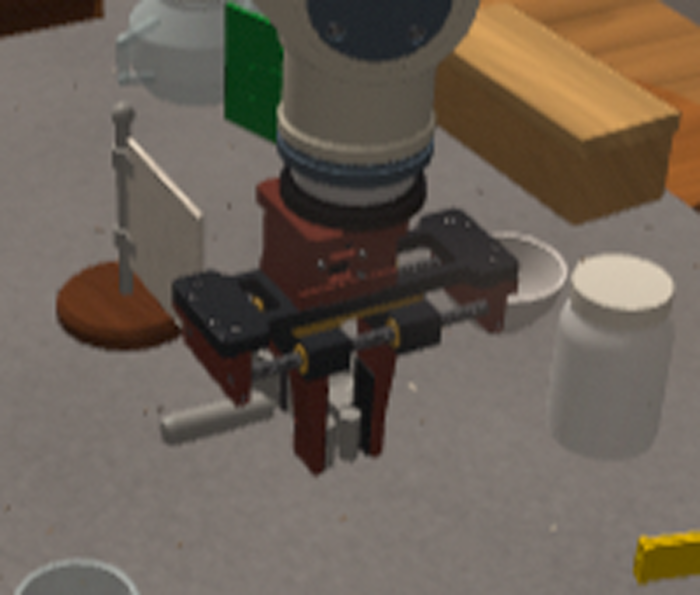

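View pics/z11t.png

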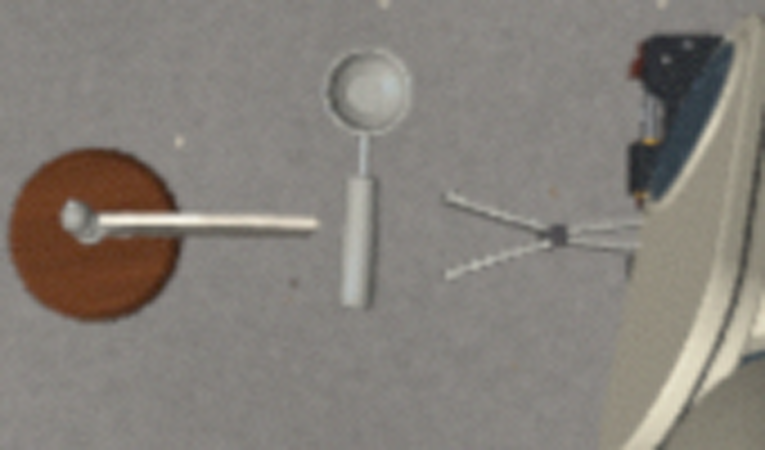

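```bash
python3 - <<'E'
from h import *
c=load('top11')
g=lambda u,v,z:ray(c,230+(u+.5)/4.5-.5,160+(v+.5)/4.5-.5,z)
a=g(105,218,.145);b=g(316,224,.145);print('card',a,b,np.degrees(np.arctan2(*(b-a)[1::-1])))
j1=g(449,198,.114);j2=g(449,275,.114);p=g(558,236,.114);m=(j1+j2)/2
print('jaws',j1,j2,'piv',p,'mid',m,np.degrees(np.arctan2(*(m-p)[1::-1])),np.linalg.norm(m-p))
t=pts(load('side11'))
# card plane from side cloud
q=t[(t[...,2]>.06)&(t[...,2]<.135)&(abs(t[...,0]-.49)<.03)&(t[...,1]<.07)&(t[...,1]>-.04)]
for ylo in np.arange(-.035,.065,.02):
    k=q[(q[:,1]>=ylo)&(q[:,1]<ylo+.02)]; print(round(ylo,3),len(k),np.median(k[:,0]).round(4) if len(k) else '')
print(q[:,1].min())
E
```

```text
card [0.4944058  0.07853992 0.145     ] [ 0.49278984 -0.02686895  0.145     ] -90.87829823325352
jaws [ 0.50908332 -0.0968555   0.114     ] [ 0.46938143 -0.09704252  0.114     ] piv [ 0.49020059 -0.15306849  0.114     ] mid [ 0.48923237 -0.09694901  0.114     ] 90.9884078115822 0.056127832198528856
-0.035 52 0.4937
-0.015 68 0.4935
0.005 97 0.4934
0.025 100 0.4932
0.045 101 0.4935
-0.030904289816497066
```

```bash
python3 -m jog '[[[0.5,0,0,-0.03,0],[0,10,0,0,0],[0,20,0,0,0],[0,20,0,0,0],[0,10,0,0,0],[0,0,0,0,0],[0,0,0,0,0]]]'
python3 - <<'E'
from h import *
s=get_state();print(s['ee_pos'],s['force'],s['grip_width']*88)
t=snap('top','top12')
cv2.imwrite('pics/z12t.png',cv2.resize(t['color'][170:250,230:350,::-1],None,fx=6,fy=6,interpolation=cv2.INTER_CUBIC))
E
```

```text
t: 13.55
ee_pos: [0.4926, -0.1493, 0.0897]
tool_rot: [[0.036, 0.999, 0.0], [0.999, -0.036, -0.0], [-0.0, 0.0, -1.0]]
force: [-0.5, -0.3, -0.9]
grip_width: 0.307
[ 0.4925734  -0.14925386  0.0897484 ] [-0.48246338 -0.31193699 -0.92396696] 27.006234073109816
```

View pics/z12t.png

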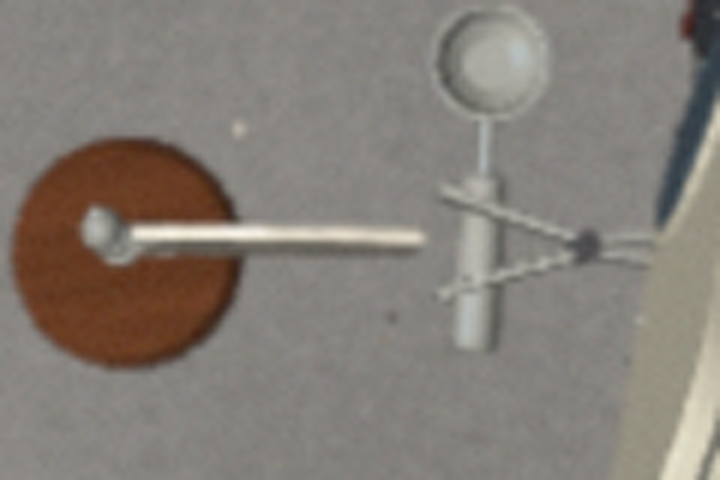

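```bash
python3 - <<'E'
from h import *
c=load('top12')
g=lambda u,v,z:ray(c,230+(u+.5)/6-.5,170+(v+.5)/6-.5,z)
a=g(135,233,.145);b=g(424,239,.145);print('card',a,b,np.degrees(np.arctan2(*(b-a)[1::-1])))
j1=g(446,190,.114);j2=g(442,294,.114);p=g(585,246,.114);m=(j1+j2)/2
print('jaws',j1,j2,'piv',p,'mid',m,np.degrees(np.arctan2(*(m-p)[1::-1])))
E
```

```text
card [0.49356714 0.080461   0.145     ] [ 0.49273961 -0.02780585  0.145     ] -90.43792768050902
jaws [ 0.5138006 -0.0377132  0.114    ] [ 0.47353705 -0.03652698  0.114     ] piv [ 0.49280904 -0.09158902  0.114     ] mid [ 0.49366883 -0.03712009  0.114     ] 89.09566451494769
```

The jaws are centred on the card to within 1 mm. I'll advance 30 mm.

```bash
python3 -m jog '[[[-0.5,5,0,0,0],[0,8,0,0,0],[0,8,0,0,0],[0,6,0,0,0],[0,3,0,0,0],[0,0,0,0,0],[0,0,0,0,0],[0,0,0,0,0]]]'
python3 - <<'E'
from h import *
s=get_state();print(s['ee_pos'],s['force'],s['grip_width']*88)
t=snap('top','top13');c=snap('side','side13')
cv2.imwrite('pics/z13t.png',cv2.resize(t['color'][170:250,230:350,::-1],None,fx=6,fy=6,interpolation=cv2.INTER_CUBIC))
cv2.imwrite('pics/z13.png',cv2.resize(c['color'][130:270,210:370,::-1],None,fx=4,fy=4,interpolation=cv2.INTER_CUBIC))
E
```

```text
t: 14.27
ee_pos: [0.4919, -0.1197, 0.0897]
tool_rot: [[0.038, 0.999, 0.0], [0.999, -0.038, -0.0], [-0.0, 0.0, -1.0]]
force: [0.2, 1.0, -0.7]
grip_width: 0.309
[ 0.49186485 -0.11968124  0.08971762] [ 0.19140189  1.0134382  -0.6510268 ] 27.167476577530472
```

View pics/z13t.png

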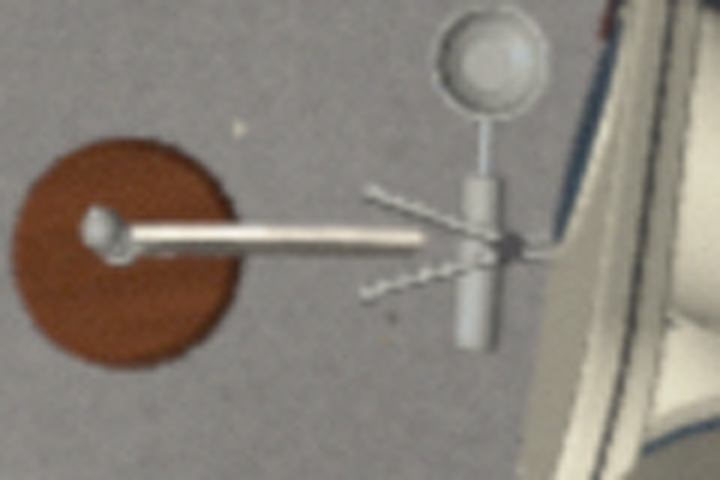

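View pics/z13.png

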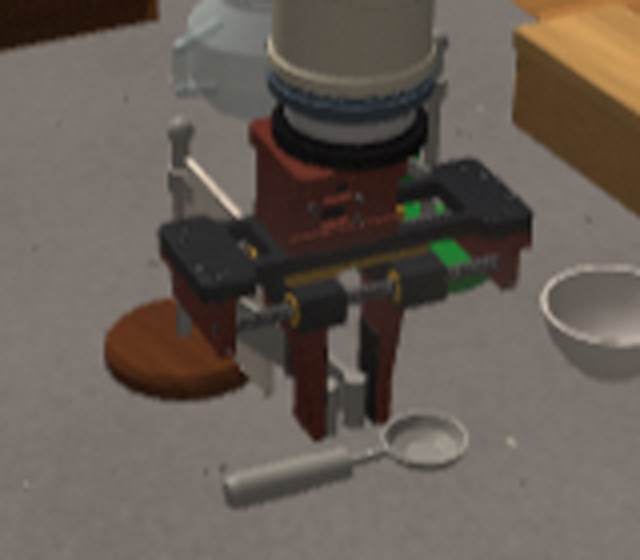

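View pics/side13.png

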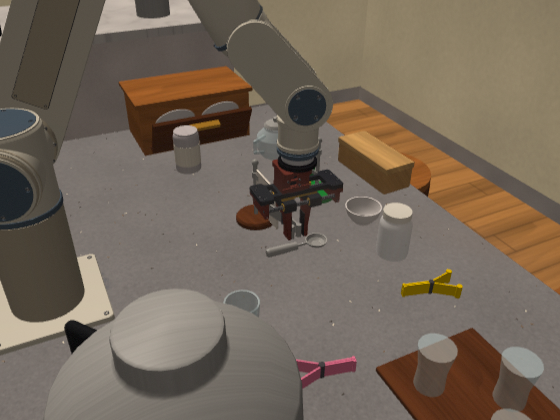

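```bash
python3 - <<'E'
from h import *
c=load('top13')
g=lambda u,v,z:ray(c,230+(u+.5)/6-.5,170+(v+.5)/6-.5,z)
b=g(424,238.5,.145);print('card',b)
j1=g(370,190,.114);j2=g(365,294,.114);p=g(510,247,.114);m=(j1+j2)/2
print('piv',p,'mid',m)
E
```

```text
card [ 0.49292724 -0.02780407  0.145     ]
piv [ 0.49204113 -0.06262534  0.114     ] mid [ 0.49328013 -0.00757347  0.114     ]
```

```bash
python3 -m jog '[[[0,2,0,0,0],[0,2,0,0,0],[0,0,0,0,0],[0,0,0,0,0],[0,0,0,0,0],[0,0,0,0,0]]]'
python3 - <<'E'
from h import *
s=get_state();print(s['ee_pos'],s['force'],s['grip_width']*88,abs(s['dq']).max())
t=snap('top','top14')
cv2.imwrite('pics/z14t.png',cv2.resize(t['color'][170:250,230:350,::-1],None,fx=6,fy=6,interpolation=cv2.INTER_CUBIC))
E
```

```text
t: 14.87
ee_pos: [0.4918, -0.1157, 0.0897]
tool_rot: [[0.038, 0.999, 0.0], [0.999, -0.038, -0.0], [-0.0, 0.0, -1.0]]
force: [0.7, -0.4, -0.5]
grip_width: 0.31
[ 0.49180474 -0.11565833  0.08968268] [ 0.72803067 -0.44987754 -0.51072649] 27.256961263364314 0.0019399676933141857
```

View pics/z14t.png

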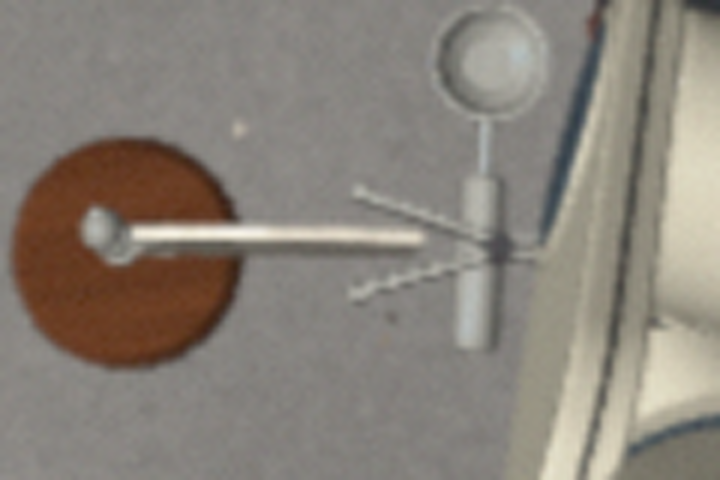

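The card's edge (crop px 424,239) sits centred between the jaws (tips 358,190 and 353,294; pivot 500,247) and isn't touching. Everything else is in place and the arm is still, so I'm handing in.

```bash
python3 -c "
from plant import *
print(hand_in())"
```

```text
the job is handed in; nothing more can be done
None
```

I handed in the job at about 15 s of the 48 s. The card is turned to its stop, and the gripper still holds the steel clip squeezed open around the card's free edge.

- **Card:** I pushed it round by way of the robot's side with shut fingers. At the stop the force rose to about 8 N and the fingers stalled. It now points along −y, about −90.5° in the world frame. The plain face is toward the robot, so the picture faces the guests; I did not see the picture face itself, as neither camera views that side.
- **Clip:** it measures about 27 mm over the bars, which is its fully open stop (0.6 rad).
- **Fit around the edge:**
    - The edge is about 30 mm ahead of the pivot, so roughly 30 mm inside the mouth.
    - It was centred to within about 1 mm just before the final 4 mm advance, which I checked by picture only.
    - I estimate about 6 mm clear on each side.
    - Force readings stayed at noise level, which fits the clip touching nothing.
- **Other things on the table:** the last pictures showed the other objects in view still in place, and I touched none of them; the arm hid part of the right side in the top view.

One reading disagreed: the side camera's depth put the card about 3 mm further from the robot than the top camera did. I used the top view, which sees clip and card together, and that leaves the clip clear either way.

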